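Pivot a lid-lock arm home in its fixture, press it on and lock it in

TASK

Swing the long black lock arm on the fixture about its heel, which stays between the two steel pins, by pushing near its free nose end until the nose meets the sprung rubber pad. Press it straight onto the pad with about 12 N for a good two seconds, never above 20 N (the pad's bond and its spring need this), and let it go. Then turn the orange keeper lever fully round behind the nose so that the arm cannot swing out again; keep the arm flat and leave the tape roll and the oil bottle alone.

Things in the scene. Friction and masses are not known exactly. Their poses are not given: they have to be found in the camera images.
- fixture: White plate of slick plastic, 220 x 350 x 8 mm, fixed to the bench; carries heel pins, pad stop and keeper. Frame: z up, y along the seated lock arm from heel to nose, x from the open side (nearer the robot) towards the pad. Origin on the bench under the plate, which spans x -115 to 105, y -160 to 190 mm. Positions below are mm in this frame.
- heel_seat (a point): Point on the plate's top midway between the two steel heel pins, at x 30, y -110. The pins are 12 mm thick, 26 tall, at (+21,+10) and (-21,-10) from it; a low blue end block stands 27 mm beyond it in -y. The arm's heel point starts here within 3 mm, with some play, and the arm turns about it.
- lock_arm: Loose black lid-lock arm with grey cast plate on top, lying flat, 253 mm long, 41 wide, 38 tall (solid part 30), about 0.26 kg. Origin: heel point, on its underside and midline, 20 mm from the heel end. Its y axis runs to the nose end (213 mm off), z up. Starts swung 0.3 to 0.55 rad (anticlockwise from above) to the fixture's open side; seated, it lies within 0.04 rad of the fixture's y.
- lock_nose (a point): Point on the arm's midline, 185 mm from the heel point, 15 mm above its underside; the two flanks here are 17 mm off to either side (the arm is 24 mm wide at the heel, 40 in the middle). One flank here meets the pad; push on the opposite one, from the open (-x) side.
- stop_block: Blue block, 26 x 44 x 34 mm, fixed at the plate's far (+x) side; origin on the plate's top, under the middle of the face that looks to -x, at the arm (x 72, y 75). It carries the pad.
- pad_axis (a point): Point on that face, 15 mm above the plate, where the pad's screw comes out. The black rubber pad, 22 mm across, has its face 20 to 30 mm out from here to -x: the screw's setting varies and is not measured, so find it by touch. The pad gives on a spring of 8 N/mm, no preload, 4 mm travel. If the push goes along +x opposite the pad, the hand feels the pad's force plus 1 to 3 N of friction.
- keeper (a joint): Angle of the orange keeper lever about its upright pivot: 0 open (points to the fixture's -x, at the robot), growing anticlockwise seen from above to its end stop at 1.571, fully closed (points to -y, behind the arm's nose with 3 to 14 mm to spare). Stiff hinge (1 to 2 N at the handle), stays where it is left. Starts 0 to 0.2.
- keeper_pivot (a point): On the keeper's axis, 12 mm above the plate (x -3, y 150).
- keeper_handle (a point): Middle of the keeper's black upright handle post, 12 mm thick, from 18 to 44 mm above the plate, 56 mm from the pivot, near the lever's end. The lever bar under it is 14 mm wide and lies 6 to 18 mm above the plate.
- tape_yellow: Bystander: yellow tape roll, 66 mm across, 18 tall, origin at its underside.
- oil_bottle: Bystander: white oil bottle with orange spout, 41 mm across, 120 tall, origin at its underside.

How it is judged (in metres and radians):
On the way, in this order (a step that is already met when the one before it is completed fails the run):
1. the lock arm is swung round to within 0.1 rad of the fixture's line (angle between the y axis of lock_arm and the y axis of fixture, either way round below 0.1 rad), for 0.1 s.
2. the nose is pressed on the pad with 6 to 20 N for 1.2 s (contact force between lock_arm and stop_block between 6 and 20 N and angle between the y axis of lock_arm and the y axis of fixture, either way round below 0.06 rad), for 1.2 s.
3. the keeper is turned closed (value of joint keeper above 1.45 rad), for 0.1 s.
At the end, for the whole second after the job is handed in: The lock arm lies flat and at rest, its heel within 20 mm of the heel seat and its length within 0.06 rad of the fixture's line, and the keeper is closed behind it (over 1.45 rad) (angle between the y axis of lock_arm and the y axis of fixture, either way round below 0.06 rad and horizontal distance between lock_arm and heel_seat below 0.02 m and angle between lock_arm's own z axis and vertical below 0.06 rad and value of joint keeper above 1.45 rad and linear speed of lock_arm below 0.01 m/s and velocity of joint keeper below 0.05 rad/s); the robot touches nothing.
It fails at once if the pad is pressed with more than 20 N (contact force between lock_arm and stop_block above 20 N).
It fails at once if the lock arm's heel leaves its pins (horizontal distance between lock_arm and heel_seat above 0.03 m).
It fails at once if the lock arm is lifted or tipped (angle between lock_arm's own z axis and vertical above 0.2 rad or height (world z) of lock_arm above 0.03 m).
It fails at once if the tape roll or the oil bottle is disturbed (distance of any of tape_yellow, oil_bottle from where it was at the start of the episode above 0.03 m).
It also fails if it takes over 69 s, if anything falls off the work surface, if the arm or the gripper's body presses on something with over 40 N, if the wrist force passes 120 N, or if a joint passes its speed limit or range.

ROBOT

A 7-joint arm with a two-finger parallel gripper is mounted at the origin on a cart in front of the work surface, level with it; the furniture and walls round the work are solid. World frame = base frame: x ahead of the robot, y to its left, z up, the work surface at z = 0. Lengths are in m, angles in degrees, forces in N, time in s.
With the tool pointing down it reaches from about 0.4 to 0.75 m from the base axis. Payload 19.5 kg.
Tool frame: the origin (TCP) lies at the very end of the fingers, on their centre line; the grasp point (between the pads) lies 19 mm behind it (robot.grasp_offset is the distance from the TCP to the grasp point, in m); z points along the fingers, y is the line along which they close (so a half turn about z gives the same grasp; the last joint's range is limited). The gripper opens to 85 mm and grips with 20 to 120 N. Pads are 22 mm wide; open, the fingers measure 114 mm over their backs; the gripper's body (76 mm by 85 mm) begins 54 mm behind the grasp point. The pads swing forward as they close: fully open they stand 13 mm farther back than shut.
Start: joints at [70.72, 40.479, -1.581, 85.061, 1.261, 54.483, -4.326], TCP at [0.167, -0.55, 0.231] pointing down, gripper open.
Joint ranges: [-155.06, 155.06], [-18.47, 123.98], [-90, 86.84], [0, 140.48], [-83.41, 263.41], [0, 116], [-161.91, 161.91]. Speed limits (degrees/s): [108.29, 108.29, 147.25, 147.25, 172.46, 172.46, 172.46].

INTERFACE

Orientations are given as a 3x3 rotation matrix whose columns are the frame's x, y, z axes.
In Python, from bench import robot gives the robot as it stands.
- The arm moves only by the shell command python3 -m jog 'ROWS'. ROWS is JSON, one flat list of numbers, 7 for each row, row after row: the shift along the tool's x, y, z in mm, then the turn, a rotation vector about the tool's x, y, z in rad, then the closure, from 0 (fully open) to 1 (shut). A call has 1 to 8 rows; each row is the pose to reach, as a shift and turn from the pose commanded when the call began, along the tool's axes at that moment; what a row does not reach only later rows make up. A row lasts 1/12 s, in which the tool goes at most 41.7 mm and 7.16 degrees, less where a joint would pass 70% of its speed; a pose out of reach is approached as far as the arm can. A call with a gripper value outside its range is refused whole. The fingers move at their own pace and stop on an object; the grip force is fixed at half the most. Time passes only in rows, so rows that repeat a pose let the fingers close. It gives the time, the measured TCP pose, the force, the opening and the grip force at its end, in the units of the state.
- robot.read_state(): the state, without advancing time (a new reading comes with each control period).
- robot.camera(name): name is "scene" or "top" or "wrist"; returns (picture, depth): 400x640x3 uint8, red, green, blue; 400x640 float32, m along the optical axis (not along the pixel's ray), 0 where there is no reading.
- robot.camera_params(name): a dict with "fov_y" (degrees; the focal length in pixels is half the picture's height over the tangent of half this angle, whatever the lens; pixels are square), "cx", "cy" (the principal point, pixels), "distortion" ([k1, k2, p1, p2, k3] as OpenCV has them; the pictures are not rectified), "position" and "orientation" of the camera in the world; the wrist camera has in their place "hand_eye" (4x4, takes a point from camera to tool coordinates, whose origin is the TCP and whose axes are the flange's). Camera axes: x right, y down, z forward; pixel columns grow to the right and rows downward; lengths in m; the calibration is good to about 2 mm. A picture is of the moment at which its call begins: read the wrist's pose just before it. camera_params takes no time and is no camera call.
- robot.hand_in(): hands the job in; it is judged then, once.
The state is a dict: "t": time; "q": joint angles; "qvel": joint speeds; "joint_efforts": joint torques, N m; "position": TCP position; "ee_rot": TCP orientation; "ft_force": force on the tool from outside, world axes, zero at the start; "moment": the same for the moment, N m; "grip_width": opening from 0.0 (shut) to 1.0 (fully open); "grip_force": force on a finger pad.
Only numpy, scipy, OpenCV 4.12 (cv2) and the standard library are available. Lean on these libraries where they do the work, as an engineer would, in place of code of your own. Each camera call takes 0.05 s, during which the arm holds its last target. There are 200 camera calls.

## Working session

There is one attempt and no reset: what is moved stays moved. The work goes in short steps, Python scripts to look and compute and a shell command to move; the robot and the scene stay as the last step left them, time stands still between calls to the robot, and variables do not carry over. Pictures are saved under pics/ and viewed, at most 10 in all, crops included, and the job is handed in when it is done.

```bash
ls; mkdir -p pics; python3 - <<'E'
from bench import robot
import cv2
s=robot.read_state(); print(s['t'],s['position'],s['ee_rot'],s['ft_force'],s['grip_width'])
ims=[]
for n in('top','scene'):
    im,d=robot.camera(n); p=robot.camera_params(n); print(n,p)
    cv2.imwrite(f'pics/{n}0.png',im[:,:,::-1])
    import numpy as np; np.save(f'{n}0.npy',d)
E
```

```text
pics
0.0 [ 0.16697686 -0.5499392   0.23082926] [[ 9.56858393e-01  2.90554450e-01 -3.57344180e-04]
 [ 2.90554667e-01 -9.56857818e-01  1.04971466e-03]
 [-3.69283068e-05 -1.10825630e-03 -9.99999385e-01]] [-0.39071532 -0.01333267  0.17273974] 0.9997074628301132
top {'fov_y': 50.8456414390772, 'cx': 318.1486973250825, 'cy': 197.45246845805778, 'distortion': array([-0.03265064,  0.        ,  0.        ,  0.        ,  0.        ]), 'position': array([0.30332908, 0.02133847, 1.2430953 ]), 'orientation': array([[-0.08899456, -0.97402133,  0.20823646],
       [-0.99602643,  0.08773384, -0.01530136],
       [-0.00336553, -0.20877076, -0.97795881]])}
scene {'fov_y': 53.814729417849875, 'cx': 313.8888019511164, 'cy': 201.14283469726223, 'distortion': array([-0.098617,  0.      ,  0.      ,  0.      ,  0.      ]), 'position': array([1.23200844, 0.39017761, 1.07404852]), 'orientation': array([[-0.48251618,  0.70009661, -0.52634862],
       [ 0.87588564,  0.38459372, -0.29139666],
       [-0.00157544, -0.60162481, -0.79877726]])}
```

View pics/top0.png

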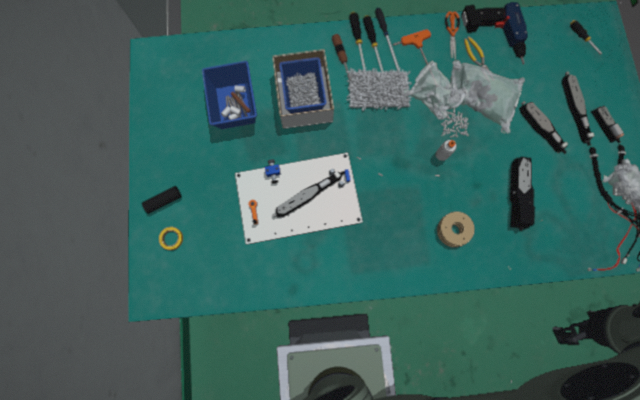

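View pics/scene0.png

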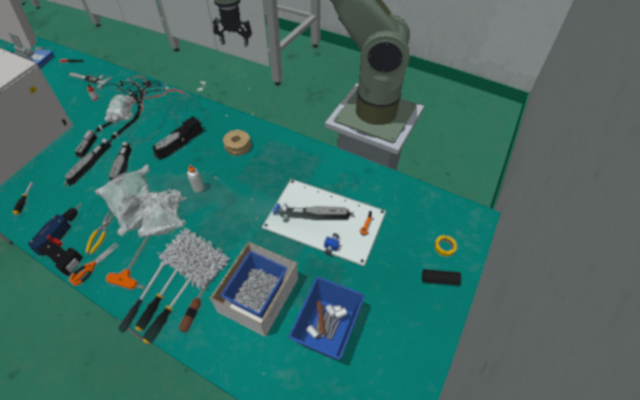

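The top view shows the white plate (corners ≈ (236,172), (348,153), (362,223), (247,243)), the arm with its heel at (343,175) and nose at (280,212), the keeper at (253,210) and the stop at (272,168). The tape roll is at (170,238) and the bottle at (447,150). The scene view agrees.

```bash
cat > h.py <<'E'
import numpy as np, cv2, json
def cast(p,uv,z,pos=None,R=None):
    f=200/np.tan(np.radians(p['fov_y']/2)); K=np.array([[f,0,p['cx']],[0,f,p['cy']],[0,0,1.]])
    n=cv2.undistortPoints(np.asarray(uv,float).reshape(-1,1,2),K,p['distortion']).reshape(-1,2)
    pos=p['position'] if pos is None else pos; R=p['orientation'] if R is None else R
    d=np.c_[n,np.ones(len(n))]@R.T
    return pos+d*((z-pos[2])/d[:,2])[:,None]
def big(m,k=1):
    c,_=cv2.findContours(m.astype(np.uint8),cv2.RETR_EXTERNAL,cv2.CHAIN_APPROX_NONE)
    return sorted(c,key=cv2.contourArea)[-k]
E
python3 - <<'E'
from h import *
from bench import robot
for n,roi in(('top',(140,255,225,375)),('scene',(170,275,250,400))):
    im=cv2.imread(f'pics/{n}0.png'); p=robot.camera_params(n)
    hsv=cv2.cvtColor(im,cv2.COLOR_BGR2HSV); a,b,c,d=roi
    M=np.zeros(im.shape[:2],bool); M[a:b,c:d]=1
    w=M&(hsv[...,1]<40)&(hsv[...,2]>150)
    cn=big(w); hull=cv2.convexHull(cn)
    ap=cv2.minAreaRect(cast(p,hull.reshape(-1,2),.008)[:,:2].astype(np.float32)*1000)
    print(n,'plate mm',ap); C=np.array(ap[0])/1000
    box=cv2.boxPoints(ap)/1000
    # fixture y along long edge, +y toward world +y
    e=[box[1]-box[0],box[2]-box[1]]; y=max(e,key=np.linalg.norm); y=y/np.linalg.norm(y); y=y*np.sign(y[1])
    x=np.array([y[1],-y[0]])
    O=C-x*(-.005)-y*.015; print('origin',O,'y',y)
    loc=lambda P:np.c_[(P[:,:2]-O)@x,(P[:,:2]-O)@y]*1000
    o=M&(hsv[...,0]<18)&(hsv[...,1]>130)&(hsv[...,2]>100)
    oc=big(o).reshape(-1,2); print('keeper', cv2.minAreaRect(loc(cast(p,oc,.024)).astype(np.float32)))
    print('keeper pix',oc.min(0),oc.max(0))
    bl=M&(abs(hsv[...,0].astype(int)-112)<12)&(hsv[...,1]>130)
    for k in(1,2):
        bc=big(bl,k).reshape(-1,2); print('blue',loc(cast(p,bc.mean(0)[None],.03)))
    hf=np.zeros(im.shape[:2],np.uint8); cv2.drawContours(hf,[hull],-1,1,-1); hf=cv2.erode(hf,np.ones((5,5)))
    dk=(hf>0)&(hsv[...,2]<175)&~o&~bl
    dc=big(dk).reshape(-1,2); 
    ys,xs=np.nonzero(dk); print('arm rect',cv2.minAreaRect(loc(cast(p,dc,.035)).astype(np.float32)))
    for nm,uv,z in(('tape',[(170,238)],.018),('bottle',[(447,150)],.1)):
        if n=='top': print(nm,cast(p,uv,z))
E
```

```text
top plate mm ((573.5379638671875, 63.72528076171875), (219.0413055419922, 350.5041809082031), 5.567976474761963)
origin [0.57996977 0.04928119] y [-0.0970268   0.99528176]
keeper ((-23.32008934020996, 147.0540313720703), (61.26282501220703, 19.78042984008789), 6.8078718185424805)
keeper pix [249 200] [256 220]
blue [[86.70180482 75.30219537]]
blue [[  28.6303102  -141.33998995]]
arm rect ((-4.183755874633789, -19.837326049804688), (65.21233367919922, 258.35870361328125), 17.198366165161133)
tape [[0.48203845 0.44580684 0.018     ]]
bottle [[ 0.6516546  -0.37508039  0.1       ]]
scene plate mm ((576.3065795898438, 65.96045684814453), (221.97537231445312, 350.4027404785156), 5.498936176300049)
origin [0.58272098 0.05150862] y [-0.09582724  0.99539804]
keeper ((-25.190628051757812, 148.29148864746094), (67.73942565917969, 17.866849899291992), 4.595428466796875)
keeper pix [361 217] [370 233]
blue [[231.14933552 -77.32976187]]
blue [[85.165678   75.49592832]]
arm rect ((4.971118927001953, -19.434371948242188), (71.21135711669922, 261.2545166015625), 23.29227638244629)
```

```bash
cat >> h.py <<'E'
from scipy.spatial.transform import Rotation as Ro
O=np.array([.5813,.0504]); A=np.radians(5.53)
X=np.array([np.cos(A),np.sin(A)]); Y=np.array([-X[1],X[0]])
def w(fx,fy,z): return np.r_[O+X*fx/1000+Y*fy/1000,z/1000]
def fix(P): P=np.atleast_2d(P); return np.c_[(P[:,:2]-O)@X,(P[:,:2]-O)@Y]*1000
def plan(s,fx,fy,z,yaw=0):
    R=np.array(s['ee_rot']); T=Ro.from_euler('z',A+yaw).as_matrix()@np.diag([1,-1,-1.])
    print('shift',np.round(R.T@(w(fx,fy,z)-s['position'])*1000,1),'rot',np.round(Ro.from_matrix(R.T@T).as_rotvec(),3))
E
python3 - <<'E'
from h import *
from bench import robot
s=robot.read_state(); plan(s,-90,20,230); print(robot.camera_params('wrist'))
E
```

```text
shift [ 486.6 -491.5    1.4] rot [-0.001  0.     0.198]
{'fov_y': 70.67074517406778, 'cx': 319.6786138067855, 'cy': 194.12462007222567, 'distortion': array([-0.0211959,  0.       ,  0.       ,  0.       ,  0.       ]), 'hand_eye': array([[ 4.11072881e-04, -9.63355923e-01, -2.68226018e-01,
         6.89665997e-02],
       [ 9.99999075e-01,  4.81660377e-05,  1.35956782e-03,
         9.70750164e-04],
       [-1.29682833e-03, -2.68226329e-01,  9.63355051e-01,
        -1.43724072e-01],
       [ 0.00000000e+00,  0.00000000e+00,  0.00000000e+00,
         1.00000000e+00]])}
```

```bash
python3 -m jog '[30,-30,0,0,0,0.05,0, 60,-60,0,0,0,0.1,0, 90,-90,0,0,0,0.15,0, 120,-120,0,0,0,0.198,0, 150,-150,0,0,0,0.198,0, 180,-180,0,0,0,0.198,0, 210,-210,0,0,0,0.198,0, 240,-240,0,0,0,0.198,0]'; python3 - <<'E'
from h import *
from bench import robot
s=robot.read_state(); plan(s,-70,20,230)
E
```

```text
t: 0.77
position: [0.3245, -0.2543, 0.2313]
ee_rot: [[0.995, 0.096, -0.0], [0.096, -0.995, 0.0], [-0.0, -0.0, -1.0]]
ft_force: [1.1, 0.0, -0.1]
grip_width: 0.997
grip_force: 0.0
shift [ 215.  -298.5    1.3] rot [-0.  0. -0.]
```

```bash
python3 -m jog '[25,-33,0,0,0,0,1, 50,-66,0,0,0,0,1, 75,-100,0,0,0,0,1, 100,-133,0,0,0,0,1, 125,-166,0,0,0,0,1, 150,-205,0,0,0,0,1, 180,-250,0,0,0,0,1, 215,-298,0,0,0,0,1]'; python3 - <<'E'
from h import *
from bench import robot
s=robot.read_state(); print(s['position']); im,d=robot.camera('wrist'); cv2.imwrite('pics/w1.png',im[:,:,::-1]); np.save('w1.npy',d); np.savez('w1p.npz',p=s['position'],R=s['ee_rot'])
E
```

```text
t: 1.43
position: [0.4922, 0.0334, 0.2313]
ee_rot: [[0.995, 0.097, -0.0], [0.097, -0.995, 0.0], [-0.0, -0.0, -1.0]]
ft_force: [0.6, -0.8, -1.0]
grip_width: -0.004
grip_force: 0.0
[0.49224644 0.03340283 0.23127073]
```

View pics/w1.png

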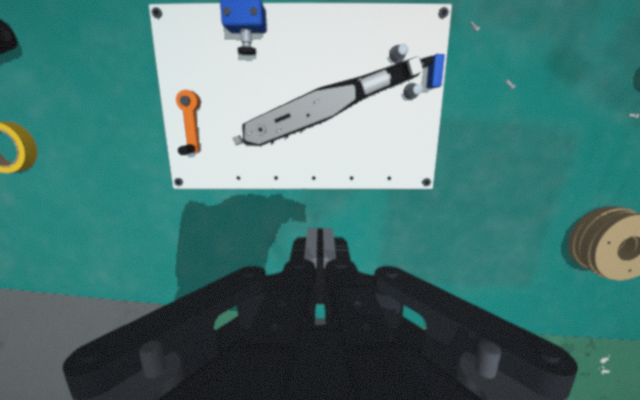

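The wrist view shows the plate corners at (151,4), (451,4), (433,188) and (174,188). The arm's nose end is near (245,135) and its heel end near (432,60). The keeper runs from pivot (187,98) to handle (187,150), and the pad is at (247,52).

```bash
python3 - <<'E'
from h import *
from bench import robot
p=robot.camera_params('wrist'); q=np.load('w1p.npz'); H=p['hand_eye']
R=q['R']@H[:3,:3]; pos=q['p']+q['R']@H[:3,3]
f=lambda uv,z: fix(cast(p,uv,z,pos,R)).round(1).tolist()
print('plate',f([(151,4),(451,4),(433,188),(174,188)],.008))
print('keeper piv, handle',f([(187,98)],.026),f([(187,150)],.05),f([(190,154)],.026))
print('pad face',f([(247,54)],.023),'pins',f([(399,50),(411,90)],.034))
im=cv2.imread('pics/w1.png'); hsv=cv2.cvtColor(im,cv2.COLOR_BGR2HSV)
m=(hsv[...,2]<200)&(hsv[...,1]<90); m[:70]=0; m[150:]=0; m[:,:240]=0; m[:,350:]=0
c=big(m); r=cv2.minAreaRect(c); a=f(c.reshape(-1,2),.038)
print('nose part',cv2.minAreaRect(np.float32(a)))
a=np.array(a)
print('extremes',a[a[:,1].argmax()],a[a[:,0].argmin()])
E
```

```text
plate [[104.2, 185.3], [104.1, -160.6], [-114.6, -162.3], [-114.9, 186.9]]
keeper piv, handle [[-0.7, 147.1]] [[-59.0, 143.2]] [[-66.8, 151.3]]
pad face [[47.2, 73.8]] pins [[49.4, -97.1], [7.6, -113.8]]
nose part ((-22.22470474243164, 18.975357055664062), (38.37325668334961, 145.62994384765625), 24.035274505615234)
extremes [-52.3  84.8] [-55.8  76.7]
```

```bash
python3 -m jog '[10,-10,20,0,0,0,1, 0,-26,45,0,0,0,1, 0,-26,80,0,0,0,1, 0,-26,115,0,0,0,1, 0,-26,150,0,0,0,1, 0,-26,180,0,0,0,1, 0,-26,205,0,0,0,1, 0,-26,216,0,0,0,1]'; python3 - <<'E'
from h import *
from bench import robot
s=robot.read_state(); print(fix(s['position'])); plan(s,-88,50,15); print(s['ft_force'])
E
```

```text
t: 2.15
position: [0.4882, 0.0568, 0.0125]
ee_rot: [[0.995, 0.097, -0.003], [0.097, -0.995, -0.0], [-0.003, -0.0, -1.0]]
ft_force: [-0.4, -0.6, -0.7]
grip_width: -0.0
grip_force: 0.0
[[-92.05683792  15.32300326]]
shift [  4.1 -34.7  -2.5] rot [-0.     0.003  0.   ]
[-0.43600613 -0.62266764 -0.70315942]
```

```bash
python3 -m jog '[4,-20,-2,0,0,0,1, 4,-35,-2,0,0,0,1, 4,-35,-2,0,0,0,1, 14,-38,-2,0,0,0,1, 24,-41,-2,0,0,0,1, 31,-44,-2,0,0,0,1, 38,-46,-2,0,0,0,1, 45,-49,-2,0,0,0,1]'; python3 - <<'E'
from h import *
from bench import robot
s=robot.read_state(); print(fix(s['position'])); plan(s,-20,72,14); print(s['ft_force'])
E
```

```text
t: 2.82
position: [0.53, 0.1098, 0.018]
ee_rot: [[0.995, 0.096, 0.0], [0.096, -0.995, -0.0], [0.0, 0.0, -1.0]]
ft_force: [-0.5, -0.2, -0.7]
grip_width: 0.001
grip_force: 0.2
[[-45.33685504  64.06836228]]
shift [25.3 -7.9  4.1] rot [ 0. -0.  0.]
[-0.54938341 -0.17152319 -0.69952537]
```

```bash
python3 -m jog '[5,-2,2,0,0,0,1, 10,-4,4,0,0,0,1, 15,-6,4,0,0,0,1, 20,-7,4,0,0,0,1, 25,-8,4,0,0,0,1, 28,-9,4,0,0,0,1, 28,-9,4,0,0,0,1]'; python3 - <<'E'
from h import *
from bench import robot
s=robot.read_state(); print(fix(s['position'])); print(s['ft_force']@np.r_[X,0],s['ft_force'])
im,d=robot.camera('wrist'); cv2.imwrite('pics/w2.png',im[:,:,::-1])
E
```

```text
t: 3.4
position: [0.557, 0.1219, 0.0133]
ee_rot: [[0.995, 0.097, 0.0], [0.097, -0.995, 0.0], [0.001, -0.0, -1.0]]
ft_force: [0.6, 1.2, 0.4]
grip_width: -0.001
grip_force: 0.0
[[-17.28588312  73.54207311]]
0.6905038405605168 [0.58133881 1.16088223 0.37096848]
```

View pics/w2.png

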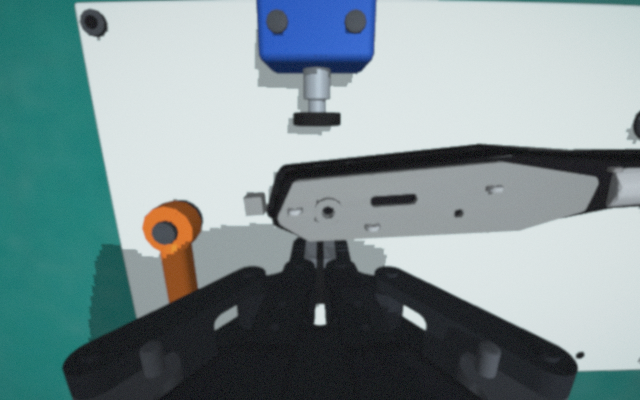

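The tool is behind the nose flank, in line with the pad (317,120), so I push on gently.

```bash
cat > r.py <<'E'
from h import *
from bench import robot
s=robot.read_state(); print(s['t'],fix(s['position']).round(2),'Fx %.2f Fy %.2f Fz %.2f'%(s['ft_force'][:2]@X,s['ft_force'][:2]@Y,s['ft_force'][2]))
E
python3 -m jog '[3,0,0,0,0,0,1, 6,-1,0,0,0,0,1, 8,-1,0,0,0,0,1, 10,-1,0,0,0,0,1, 12,-1,0,0,0,0,1, 13,-1,0,0,0,0,1]';python3 r.py; python3 -m jog '[0.5,0,0,0,0,0,1, 1,0,0,0,0,0,1]'; python3 r.py
```

```text
t: 3.95
position: [0.5695, 0.1241, 0.0133]
ee_rot: [[0.995, 0.097, 0.0], [0.097, -0.995, 0.0], [0.0, -0.0, -1.0]]
ft_force: [-1.0, -0.0, 0.0]
grip_width: -0.003
grip_force: 0.4
3.95 [[-4.61 74.44]] Fx -0.95 Fy 0.07 Fz 0.04
t: 4.12
position: [0.5703, 0.1241, 0.0133]
ee_rot: [[0.995, 0.097, -0.0], [0.097, -0.995, 0.0], [-0.0, -0.0, -1.0]]
ft_force: [-1.0, 0.4, 0.4]
grip_width: 0.002
grip_force: 0.4
4.1167 [[-3.89 74.43]] Fx -0.96 Fy 0.45 Fz 0.43
```

```bash
python3 -m jog '[0.5,0,0,0,0,0,1, 1,0,0,0,0,0,1, 1,0,0,0,0,0,1]'|grep for; python3 -m jog '[0.5,0,0,0,0,0,1, 1,0,0,0,0,0,1, 1,0,0,0,0,0,1]'|grep for; python3 r.py
```

```text
ft_force: [-0.6, 0.7, 0.3]
grip_force: 0.2
ft_force: [-1.1, -0.4, -0.1]
grip_force: 0.2
4.6167 [[-1.78 74.45]] Fx -1.09 Fy -0.30 Fz -0.06
```

```bash
for i in 1; do python3 -m jog '[0.4,0,0,0,0,0,1, 0.7,0,0,0,0,0,1, 0.7,0,0,0,0,0,1]'|grep ft; python3 -m jog '[0.4,0,0,0,0,0,1, 0.7,0,0,0,0,0,1, 0.7,0,0,0,0,0,1]'|grep ft; done; python3 r.py
```

```text
ft_force: [-0.4, -0.1, 1.0]
ft_force: [-0.5, 0.0, 1.2]
5.1167 [[-0.42 74.42]] Fx -0.46 Fy 0.05 Fz 1.25
```

```bash
python3 -m jog '[0.3,0,0,0,0,0,1, 0.3,0,0,0,0,0,1]'|grep ft;  python3 r.py
```

```text
ft_force: [-0.5, 0.1, -0.1]
5.2833 [[-0.14 74.44]] Fx -0.48 Fy 0.12 Fz -0.06
```

```bash
python3 -m jog '[0.4,0,0,0,0,0,1, 0.8,0,0,0,0,0,1, 0.8,0,0,0,0,0,1]'|grep ft; python3 -m jog '[0.4,0,0,0,0,0,1, 0.7,0,0,0,0,0,1, 0.7,0,0,0,0,0,1]'|grep ft; python3 r.py
```

```text
ft_force: [-0.5, -0.0, 0.1]
ft_force: [-0.8, -0.2, -0.4]
5.7833 [[ 1.4  74.42]] Fx -0.85 Fy -0.10 Fz -0.39
```

```bash
python3 -m jog '[0.4,0,0,0,0,0,1, 0.8,0,0,0,0,0,1, 0.8,0,0,0,0,0,1]'|grep ft; python3 -m jog '[0.4,0,0,0,0,0,1, 0.7,0,0,0,0,0,1, 0.7,0,0,0,0,0,1]'|grep ft; python3 r.py
```

```text
ft_force: [-3.6, 0.1, 2.7]
ft_force: [-6.4, 0.7, 2.9]
6.2833 [[ 2.35 74.48]] Fx -6.34 Fy 1.29 Fz 2.87
```

```bash
python3 -m jog '[0.4,0,0,0,0,0,1, 0.6,0,0,0,0,0,1, 0.6,0,0,0,0,0,1]'|grep ft; python3 r.py
```

```text
ft_force: [-8.9, 0.8, 6.1]
6.5333 [[ 2.57 74.53]] Fx -8.83 Fy 1.62 Fz 6.08
```

```bash
python3 -m jog '[0.4,0,-0.2,0,0,0,1, 0.8,0,-0.3,0,0,0,1, 0.8,0,-0.3,0,0,0,1]'; python3 r.py
```

```text
t: 6.78
position: [0.5771, 0.1249, 0.0133]
ee_rot: [[0.995, 0.097, -0.003], [0.097, -0.995, -0.0], [-0.003, -0.0, -1.0]]
ft_force: [-9.4, -0.2, 2.9]
grip_width: 0.001
grip_force: 4.9
6.7833 [[ 2.96 74.57]] Fx -9.33 Fy 0.74 Fz 2.89
```

```bash
python3 -m jog '[0.3,0,0,0,0,0,1, 0.6,0,0,0,0,0,1, 0.6,0,0,0,0,0,1, 0.6,0,0,0,0,0,1]'|grep ft; python3 r.py
```

```text
ft_force: [-12.2, 0.9, 4.0]
7.1167 [[ 3.17 74.61]] Fx -12.09 Fy 2.03 Fz 3.97
```

```bash
python3 -m jog '[0.3,0,0,0,0,0,1,0.3,0,0,0,0,0,1,0.3,0,0,0,0,0,1,0.3,0,0,0,0,0,1,0.3,0,0,0,0,0,1,0.3,0,0,0,0,0,1,0.3,0,0,0,0,0,1,0.3,0,0,0,0,0,1]'; python3 r.py
```

```text
t: 7.78
position: [0.5774, 0.125, 0.0133]
ee_rot: [[0.995, 0.097, -0.004], [0.097, -0.995, -0.0], [-0.004, -0.0, -1.0]]
ft_force: [-13.1, 1.3, 6.1]
grip_width: -0.001
grip_force: 6.7
7.7833 [[ 3.31 74.63]] Fx -12.95 Fy 2.57 Fz 6.14
```

```bash
for i in 1 2 3 4; do python3 -m jog '[0,0,0,0,0,0,1,0,0,0,0,0,0,1,0,0,0,0,0,0,1,0,0,0,0,0,0,1,0,0,0,0,0,0,1,0,0,0,0,0,0,1,0,0,0,0,0,0,1,0,0,0,0,0,0,1]' | grep ft; done; python3 r.py
```

```text
ft_force: [-13.5, 0.5, 5.2]
ft_force: [-12.4, -0.2, 5.3]
ft_force: [-13.3, 0.1, 6.2]
ft_force: [-13.9, 0.5, 4.2]
10.45 [[ 3.35 74.66]] Fx -13.75 Fy 1.81 Fz 4.18
```

```bash
python3 -m jog '[-0.7,0,0,0,0,0,1, -1.4,0,0,0,0,0,1, -2.5,0,0,0,0,0,1, -6,0,0,0,0,0,1, -20,0,0,0,0,0,1, -45,0,0,0,0,0,1, -65,0,-20,0,0,0.1,1, -85,0,-50,0,0,0.2,1]'|grep -v grip; python3 - <<'E'
from h import *
from bench import robot
s=robot.read_state(); plan(s,-83,162,75,np.radians(-35)); plan(s,-83,162,32,np.radians(-35))
im,d=robot.camera('wrist'); cv2.imwrite('pics/w3.png',im[:,:,::-1]); np.savez('w3p.npz',p=s['position'],R=s['ee_rot'])
E
```

```text
t: 11.12
position: [0.4929, 0.1162, 0.0627]
ee_rot: [[0.994, -0.108, -0.002], [-0.108, -0.994, -0.001], [-0.002, 0.001, -1.0]]
ft_force: [1.2, 0.3, 0.5]
shift [-19.2 -85.9 -12.4] rot [0.001 0.002 0.406]
shift [-19.1 -86.   30.6] rot [0.001 0.002 0.406]
```

View pics/w3.png

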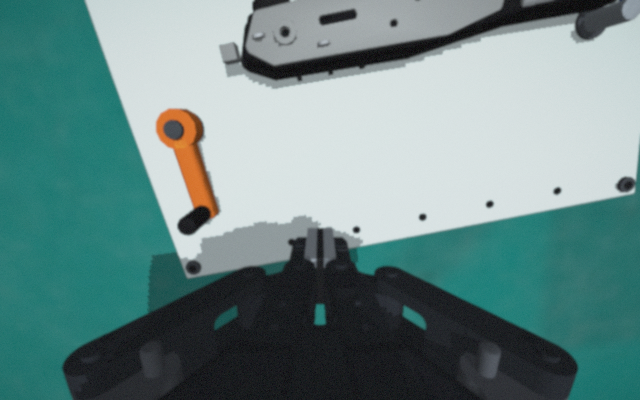

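The arm lies seated. The keeper pivot is at (174,129), and its handle post runs from its base at about (205,213) to its top at about (188,223). I compute the handle position, then move beyond it.

```bash
python3 - <<'E'
from h import *
from bench import robot
p=robot.camera_params('wrist'); q=np.load('w3p.npz'); H=p['hand_eye']
R=q['R']@H[:3,:3]; pos=q['p']+q['R']@H[:3,3]
f=lambda uv,z: fix(cast(p,uv,z,pos,R)).round(1).tolist()
print(f([(174,129)],.026),'htop',f([(188,223)],.052),'lever end',f([(206,214)],.026), 'mid',f([(195,180)],.026))
E
python3 -m jog '[-10,-15,-12,0,0,0.1,1, -19,-45,-12,0,0,0.2,1, -19,-75,-12,0,0,0.3,1, -19,-86,-12,0,0,0.406,1, -19,-86,5,0,0,0.406,1, -19,-86,20,0,0,0.406,1, -19,-86,31,0,0,0.406,1, -19,-86,31,0,0,0.406,1]'; python3 r.py
```

```text
[[-3.1, 150.2]] htop [[-57.5, 147.2]] lever end [[-61.2, 147.8]] mid [[-37.0, 147.6]]
t: 11.83
position: [0.4842, 0.2039, 0.0311]
ee_rot: [[0.873, -0.488, -0.001], [-0.488, -0.873, -0.001], [-0.001, 0.001, -1.0]]
ft_force: [-0.4, 0.2, 0.3]
grip_width: 0.0
grip_force: 0.0
11.8333 [[-81.89 162.12]] Fx -0.33 Fy 0.22 Fz 0.26
```

```bash
cat > k.py <<'E'
from h import *
from bench import robot
import sys
s=robot.read_state(); R=np.array(s['ee_rot'])
for t in map(float,sys.argv[1:]):
    fx=-3-56*np.cos(t)-14; fy=150-56*np.sin(t)+9.7
    print(t,(R.T@(w(fx,fy,31)-s['position'])*1000).round(1))
E
python3 k.py 0 .1 .2 .3 .4 .5 .6 .7 .8 1.0 1.2 1.4 1.57 1.65
```

```text
0.0 [ 8.7 -3.1  0.1]
0.1 [12.1  1.4  0.1]
0.2 [15.9  5.4  0.1]
0.3 [20.2  9.1  0.1]
0.4 [24.7 12.3  0.1]
0.5 [29.6 15.1  0.1]
0.6 [34.7 17.4  0.1]
0.7 [40.1 19.1  0.1]
0.8 [45.5 20.3  0.1]
1.0 [56.7 21.   0.1]
1.2 [67.8 19.5  0.1]
1.4 [78.3 15.8  0. ]
1.57 [86.6 11.1  0. ]
1.65 [90.1  8.4  0. ]
```

```bash
python3 -m jog '[9,-2,0,0,0,0,1, 12,1,0,0,0,0,1, 16,5,0,0,0,0,1, 20,9,0,0,0,0,1, 25,12,0,0,0,0,1, 30,15,0,0,0,0,1, 35,17,0,0,0,0,1, 40,19,0,0,0,0,1]'|grep ft; python3 r.py; python3 k.py .8 1 1.2 1.3 1.4 1.5 1.57 1.62
```

```text
ft_force: [-2.4, 0.2, 0.4]
12.5 [[-58.99 123.6 ]] Fx -2.42 Fy 0.41 Fz 0.37
0.8 [4.8 1.7 2.1]
1.0 [15.9  2.4  2.1]
1.2 [27.   0.9  2.1]
1.3 [32.4 -0.7  2.1]
1.4 [37.6 -2.8  2.1]
1.5 [42.5 -5.4  2.1]
1.57 [45.8 -7.5  2.1]
1.62 [48.1 -9.2  2.1]
```

Contact is felt (2.4 N), so I carry on round the arc.

```bash
python3 -m jog '[5,2,1,0,0,0,1, 10,2,1,0,0,0,1, 16,2,1,0,0,0,1, 22,2,1,0,0,0,1, 27,1,1,0,0,0,1, 32,-1,1,0,0,0,1, 37,-3,1,0,0,0,1, 40,-4,1,0,0,0,1]'|grep ft; python3 r.py; python3 k.py 1.4 1.5 1.57 1.62 1.66
python3 - <<'E'
from bench import robot
import cv2
im,d=robot.camera('wrist'); cv2.imwrite('pics/w4.png',im[:,:,::-1])
E
```

```text
ft_force: [-0.6, 1.5, -0.0]
13.1667 [[-23.43 104.57]] Fx -0.42 Fy 1.52 Fz -0.00
1.4 [-2.5  1.8  0.6]
1.5 [ 2.4 -0.8  0.6]
1.57 [ 5.7 -2.9  0.6]
1.62 [ 8.  -4.6  0.6]
1.66 [ 9.8 -6.   0.6]
```

View pics/w4.png

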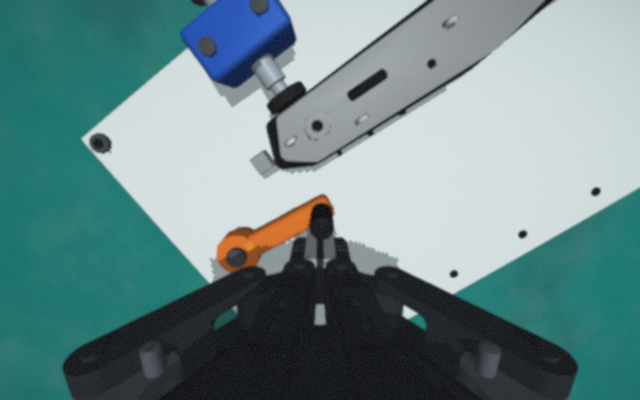

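The handle (322,215) sits centred on the fingers, the lever is nearly parallel to the arm, and the nose is on the pad. I push to the end stop in small steps.

```bash
python3 -m jog '[2,-1,0,0,0,0,1, 4,-2,0,0,0,0,1, 6,-3,0,0,0,0,1, 7,-4,0,0,0,0,1, 7,-4,0,0,0,0,1]'|grep ft; python3 r.py; python3 -m jog '[1,-0.7,0,0,0,0,1, 2,-1.4,0,0,0,0,1, 2,-1.4,0,0,0,0,1]'|grep ft; python3 r.py;  python3 -m jog '[1,-0.7,0,0,0,0,1, 2,-1.4,0,0,0,0,1, 2,-1.4,0,0,0,0,1]'|grep ft; python3 r.py
```

```text
ft_force: [-10.8, -0.2, 4.6]
13.6333 [[-17.64 104.24]] Fx -10.73 Fy 0.81 Fz 4.56
ft_force: [-21.2, 0.7, 9.5]
13.8833 [[-16.95 104.58]] Fx -21.05 Fy 2.72 Fz 9.52
ft_force: [-31.6, -0.3, 14.7]
14.1333 [[-16.25 105.  ]] Fx -31.48 Fy 2.77 Fz 14.65
```

Force rises at a handle position of about (-2,95), which is the end stop. I back off and check.

```bash
python3 -m jog '[-4,2,0,0,0,0,1, -10,5,0,0,0,0,1, -30,10,0,0,0,0,1, -60,10,-10,0,0,0,1, -80,10,-40,0,0,0,1, -90,10,-80,0,0,0.1,1, -90,10,-120,0,0,0.1,1, -90,10,-140,0,0,0.1,1]'; python3 -m jog '[0,0,0,0,0,0,1,0,0,0,0,0,0,1,0,0,0,0,0,0,1]' | grep ft
python3 - <<'E'
from h import *
from bench import robot
s=robot.read_state(); im,d=robot.camera('wrist'); cv2.imwrite('pics/w5.png',im[:,:,::-1])
im,d=robot.camera('top'); cv2.imwrite('pics/top5.png',im[:,:,::-1])
np.savez('w5p.npz',p=s['position'],R=s['ee_rot'])
E
```

```text
t: 14.8
position: [0.4771, 0.1884, 0.1757]
ee_rot: [[0.82, -0.572, 0.004], [-0.572, -0.82, 0.001], [0.002, -0.003, -1.0]]
ft_force: [-0.1, -0.4, 1.1]
grip_width: 0.001
grip_force: 0.0
ft_force: [-1.3, 0.4, -0.5]
```

View pics/w5.png

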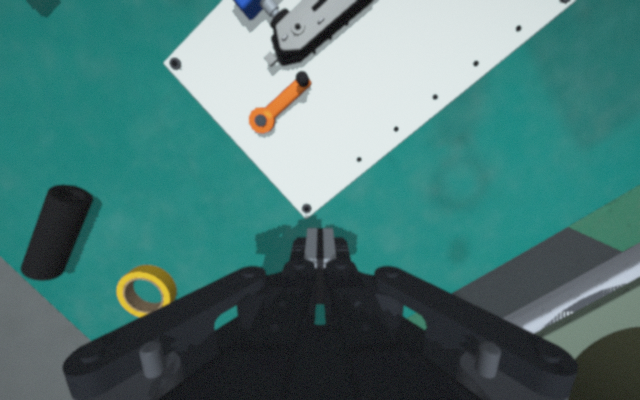

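The lever runs from its pivot at (262,121) to the handle top at (304,77), behind the nose near (285,60). I check the angles.

```bash
python3 - <<'E'
from h import *
from bench import robot
p=robot.camera_params('wrist'); q=np.load('w5p.npz'); H=p['hand_eye']
R=q['R']@H[:3,:3]; pos=q['p']+q['R']@H[:3,3]
f=lambda uv,z: fix(cast(p,uv,z,pos,R)).round(1).tolist()
print('piv',f([(262,121)],.026),'htop',f([(304,76)],.052))
im=cv2.imread('pics/w5.png'); hsv=cv2.cvtColor(im,cv2.COLOR_BGR2HSV)
m=(hsv[...,0]<18)&(hsv[...,1]>150)&(hsv[...,2]>100); m[150:]=0
print('lever',cv2.minAreaRect(np.float32(f(big(m).reshape(-1,2),.026))))
im=cv2.imread('pics/top5.png'); p=robot.camera_params('top'); hsv=cv2.cvtColor(im,cv2.COLOR_BGR2HSV)
m=(hsv[...,2]<175)&(hsv[...,1]<90); m[:160]=0;m[205:]=0;m[:,:262]=0;m[:,328:]=0
print('arm',cv2.minAreaRect(np.float32(fix(cast(p,big(m).reshape(-1,2),.038)))))
E
```

```text
piv [[-4.8, 148.7]] htop [[-3.9, 90.6]]
lever ((-1.8593969345092773, 125.1314697265625), (23.0555419921875, 70.44908142089844), 4.085605621337891)
arm ((17.825424194335938, 14.770103454589844), (187.0853729248047, 103.10767364501953), 79.18479919433594)
```

```bash
python3 -c "
from bench import robot
print(robot.hand_in())"
```

```text
the job is handed in; nothing more can be done
None
```

I swung the lock arm onto the pad, held it there at about 12 N for over 2.5 s, let it go and turned the keeper to its end stop (about 1.57 rad); the job is handed in, but no verdict came back, and the arm's final angle is inferred from the push, since my last measurement of it failed.

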